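# Feed a core through the tester's spring flap

## Robot

A 6-joint arm with a two-finger parallel gripper is mounted at the origin on a cart in front of the work surface, level with it; the furniture and walls round the work are solid. World frame = base frame: x ahead of the robot, y to its left, z up, the work surface at z = 0. Lengths are in m, angles in rad, forces in N, time in s.
With the tool pointing down it reaches from about 0.35 to 0.775 m from the base axis. Payload 5.5 kg.
Tool frame: the origin (TCP) lies between the finger pads; the fingertips stand 19 mm ahead of it and the grasp point (between the pads) is the TCP (env.tcp_to_tips is the distance from the TCP to the fingertips, in m); z points along the fingers, y is the direction in which the jaws open and shut (so a half turn about z gives the same grasp; the last joint's range is limited). The gripper opens to 85 mm and grips with 20 to 120 N. Pads are 22 mm wide; open, the fingers measure 114 mm over their backs; the gripper's body (76 mm by 85 mm) begins 54 mm behind the grasp point. The pads swing forward as they close: fully open they stand 13 mm farther back than shut.
Start: joints at [1.183, 0.313, 0.046, 1.304, 0, 1.431], TCP at [0.141, 0.557, 0.25] pointing down, gripper open.
Joint ranges: [-2.76, 2.76], [-0.86, 1.69], [-1.03, 1.26], [-2.2, 2.34], [-1.47, 1.5], [-3.14, 3.14]. Speed limits (rad/s): [2.57, 2.57, 3.14, 3.14, 3.14, 3.14].

## Interface

Orientations are given as a unit quaternion [w, x, y, z].
In Python, from workcell import env, eyes, job gives the robot as it stands. The module is installed in compiled form; this text tells all that it offers.
- The arm moves only by the tool move_arm, never from a script. Its argument "commands" is a list of rows, each a list of 3 entries, a list of its own where there are three numbers: the shift along the world's x, y, z as a fraction of full scale, then the turn, a rotation vector about the world's x, y, z as a fraction of full scale, then the gripper command: -1 is shut, 1 is fully open, values between are in proportion. In form: [[[x, y, z], [wx, wy, wz], gripper], ...]. A call has 1 to 5 rows; each row shifts and turns the commanded pose from where the row before left it; what a row does not reach is not made up. Full scale, the value 1, is 0.04 m for a shift and 8 degrees for a turn. A row lasts 1/10 s, in which the tool goes at most 50 mm and 8.59 degrees, less where a joint would pass 70% of its speed; a pose out of reach is approached as far as the arm can. A call with a number of a shift or a turn outside -1 to 1 is refused whole. A call with a gripper value outside its range is refused whole. The fingers move at their own pace and stop on an object; "newtons" is the grip in N (left out, the last holds). Time passes only in rows, so rows that do not move let the fingers close. It gives the time, the measured TCP pose, the force and the opening at its end, in the units of the state.
- env.get_state(): the state, without advancing time (a new reading comes with each control period).
- eyes.read_camera(name): name is "scene" or "top" or "wrist"; returns a dict with "frame" (384x512x3 uint8, red, green, blue), "mtx" (3x3 intrinsics, pixels), "k1" (the pictures are not rectified: a ray, as slopes to the right and down, at radius r is drawn at 1 + k1 r^2 times it, then the intrinsics apply), "camera_from_world" (4x4, takes a point from world to camera coordinates); the wrist camera has in their place "mount" (4x4, takes a point from camera to tool coordinates, whose origin is the TCP and whose axes are the flange's). Camera axes: x right, y down, z forward; pixel columns grow to the right and rows downward; lengths in m; the calibration is good to about 2 mm. A picture is of the moment at which its call begins: read the wrist's pose just before it. There is no depth.
- job.hand_in(): hands the job in, once; it reports no verdict.
The state is a dict: "clock": time; "joint_pos": joint angles; "qvel": joint speeds; "tau": joint torques, N m; "tcp_pos": TCP position; "orientation": TCP orientation; "wrist_force": force on the tool from outside, world axes, zero at the start; "ft_torque": the same for the moment, N m; "finger_gap": finger opening in m.
Only numpy, scipy, OpenCV 4.12 (cv2) and the standard library are available. Lean on these libraries where they do the work, as an engineer would, in place of code of your own. Each camera call takes 0.05 s, during which the arm holds its last target.

## Task

Take the grey steel core by its yellow handle and push it through the orange spring flap into the mouth of the core tester, letting the core itself hold the flap open as it slides by, until it meets the sprung pin at the back. Press it there steadily with about 9 N for a second (at least 5 N, and never force the pin, the flap or the hood with more than 20 N), then ease off and let go, leaving the core flat on the tester's floor at the back of the lane with the flap swung fully shut behind it. Leave the other things on the bench where they are.

Things in the scene. Friction and masses are not known exactly. Their poses are not given: they have to be found in the camera images.
- core_grip (a point): Centre of the loose core's yellow handle head, a 20 x 20 x 44 mm upright block (sides along this point's x, y), on a 12 mm stem in the middle of a grey ring-shaped steel core lying flat, 56 mm across (a small bump makes it 57), 20 mm high; 0.3 kg in all. The point lies on the axis, 62 mm above the core's underside (head: 40 to 84 mm above it). z up.
- tester: Fixed core tester, grey base plate 230 x 100 mm, two walls, slotted roof (front pale clear, rear blue). Origin on the bench under the middle of the mouth; x points into the lane (feeding direction), z up. The core's centre travels along y = 0. Inside of right wall y = -32 mm, left wall +40 mm. Floor 5 mm above the bench, from x = -42 mm on. Nothing stands higher than 40 mm; handle and fingers stay above it.
- hood: The tester's two walls and slotted roof over the lane, fixed; origin and axes as the tester's. The roof's underside is 35 mm, its top 38 mm above the bench, from x = 4 to 150 mm. Its slot, open at the front, is 20 mm wide along y = 0, for the handle's stem; the core is too wide for it and goes in through the mouth at x = 0 only.
- flap (a joint): Orange spring flap across the mouth, a 3 mm leaf, 7 to 33 mm above the bench, 65 mm long from an upright hinge at the left wall. 0 = shut, grows as it swings inward, to 1.5 rad along the left wall. A spring shuts it (0.05 N m shut, 0.2 open): it pushes the passing core with about 2 to 5 N. It shuts once the core's centre is about 86 mm past the mouth; short of that the core props it open.
- flap_hinge (a point): The flap's upright hinge axis, 38 mm to the left (+y of the tester) of the mouth's middle, 20 mm above the bench.
- stop: Blue block at the back of the lane, origin 150 mm past the mouth, 5 mm above the bench, axes as the tester's. A brass pin, 16 mm across, stands out towards the mouth 17.5 mm above the bench. How far was set by hand, unmeasured: 11 to 31 mm, so the core first touches it with its centre 91 to 111 mm past the mouth. Its sprung tip yields 1 mm per 3.5 N over 4 mm, then is rigid; it pushes back.
- bare_core: Loose bystander: bare grey steel core without handle, 64 mm across, 22 mm high; origin under its centre.
- yellow_tape: Loose bystander: roll of yellow tape, 81 mm across, 19 mm high; origin under its centre.
- strip: Loose bystander: cream screw terminal strip, 20 x 102 x 14 mm, long along its y axis; origin under its centre.
Things that resemble listed ones, but are neither listed nor needed, are in the scene too. Leave any purple or red look-alike of the part that bears core_grip alone.

How it is judged:
On the way, in this order (a step that is already met when the one before it is completed fails the run):
1. the core holds the flap open as it goes through the mouth (value of joint flap above 0.8 rad and contact force between core and flap above 0.3 N), for 0.1 s.
2. the core is pressed against the pin at the back with at least 5 N for 0.5 s (contact force between core and stop above 5 N), for 0.5 s.
At the end, for the whole second after the job is handed in: The core stands flat on the tester's floor (tilt under 0.08 rad, handle centre under 70 mm above the bench), still, its centre at least 83 mm past the mouth, the flap shut behind it (under 0.1 rad) (value of joint flap below 0.1 rad and x of core_grip in the frame of tester above 0.083 m and z of core_grip in the frame of tester below 0.07 m and angle between core_grip's own z axis and vertical below 0.08 rad and linear speed of core below 0.02 m/s); the robot touches nothing.
It fails at once if the core presses on the pin with more than 20 N (contact force between core and stop above 20 N).
It fails at once if the core is forced against the flap or the hood with more than 20 N (contact force between core and flap above 20 N or contact force between core and hood above 20 N).
It fails at once if the robot presses on the tester with more than 20 N (contact force between any of the fingers, the arm and tester above 20 N).
It fails at once if a bystander is moved by more than 20 mm (distance of any of bare_core, yellow_tape, strip from where it was at the start of the episode above 0.02 m).
It also fails if it takes over 54 s, if anything falls off the work surface, if the arm or the gripper's body presses on something with over 40 N, if the wrist force passes 120 N, or if a joint passes its speed limit or range.

## Working session

There is one attempt and no reset: what is moved stays moved. The work goes in short steps, Python scripts to look and compute and a tool call to move; the robot and the scene stay as the last step left them, time stands still between calls to the robot, and variables do not carry over. Pictures are saved under pics/ and viewed, and the job is handed in when it is done.

Besides the shell and the picture viewer there is one more tool, called in YAML: its name, and indented under it one key for each argument. move_arm: Moves the arm, as the interface text tells. Its arguments: {"type":"object","properties":{"commands":{"type":"array","items":{"type":"array"}},"newtons":{"type":"number"}},"required":["commands"]}

```bash
mkdir -p pics
cat > h.py <<'E'
import numpy as np, cv2
from workcell import env, eyes, job
def snap(n,f):
    s=env.get_state(); r=eyes.read_camera(n); cv2.imwrite(f'pics/{f}.png',r['frame'][:,:,::-1])
    np.savez(f'pics/{f}.npz',**{k:np.array(v) for k,v in r.items()},tp=s['tcp_pos'],to=s['orientation']); return r,s
E
python3 - <<'E'
from h import *
for n in ['scene','top','wrist']:
    r,s=snap(n,n+'0'); print(n,r['mtx'],r['k1'])
print(s)
E
```

```text
scene [[476.69495844   0.         256.65882873]
 [  0.         476.69495844 190.56831129]
 [  0.           0.           1.        ]] -0.18815576359464145
top [[489.92073512   0.         260.56421978]
 [  0.         489.92073512 194.76195688]
 [  0.           0.           1.        ]] -0.20466341453640507
wrist [[314.37423961   0.         258.06455503]
 [  0.         314.37423961 189.28030745]
 [  0.           0.           1.        ]] -0.0191805239517129
{'clock': 0.1, 'joint_pos': array([ 1.18339870e+00,  3.13911655e-01,  4.51171004e-02,  1.30357055e+00,
       -2.73073146e-05,  1.43116252e+00]), 'qvel': array([ 5.36897726e-05,  1.53247676e-04,  4.70469908e-03, -4.84217399e-04,
        1.11319129e-03, -2.48504110e-03]), 'tau': array([ 2.02461553e-03, -4.81724310e+01,  2.99244636e+01,  1.27458310e-02,
       -1.40416128e-04, -8.63422720e-07]), 'tcp_pos': array([0.14089355, 0.55705676, 0.24951578]), 'orientation': array([-1.91133071e-04,  1.23565241e-01,  9.92336140e-01, -7.60870332e-04]), 'wrist_force': array([ 0.59713813, -0.47425435, -0.23344908]), 'ft_torque': array([-0.03996358,  0.00391106,  0.00899261]), 'finger_gap': 0.08540960607297865}
```

View pics/scene0.png

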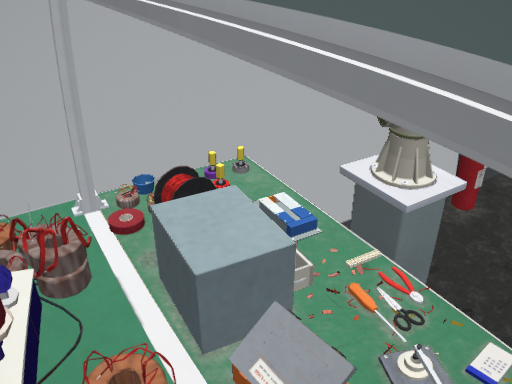

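View pics/top0.png

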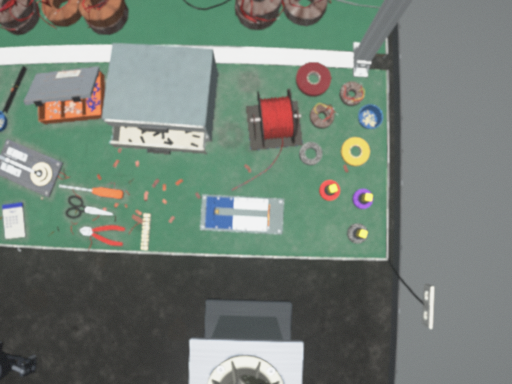

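View pics/wrist0.png

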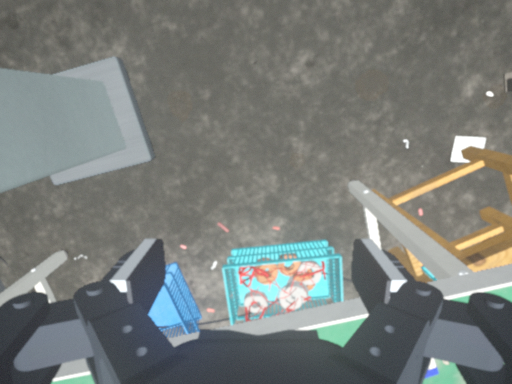

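The top view shows three yellow-handled parts: red base (329,190), purple base (363,199) and grey base (358,234). The grey one fits core_grip, since purple and red are the look-alikes. The tester is around (243,214), with its orange flap at about (270,213), so it feeds towards image left. I'll confirm in an enlarged crop.

```bash
cat >> h.py <<'E'
def load(f): return np.load(f'pics/{f}.npz')
def ray(d,uv):
    K=d['mtx'];k=float(d['k1']); q=(np.array(uv,float)-K[:2,2])/[K[0,0],K[1,1]]
    p=q.copy()
    for _ in range(30): p=q/(1+k*(p@p))
    return np.r_[p,1]
def Tcw(d):
    if 'camera_from_world' in d: return np.linalg.inv(d['camera_from_world'])
    from scipy.spatial.transform import Rotation as R
    T=np.eye(4);o=d['to'];T[:3,:3]=R.from_quat([o[1],o[2],o[3],o[0]]).as_matrix();T[:3,3]=d['tp'];return T@d['mount']
def onz(d,uv,z):
    T=Tcw(d); v=T[:3,:3]@ray(d,uv); c=T[:3,3]; return (c+v*(z-c[2])/v[2]).round(4)
def proj(d,P):
    T=np.linalg.inv(Tcw(d)); p=T[:3,:3]@np.array(P,float)+T[:3,3]; q=p[:2]/p[2]; q=q*(1+float(d['k1'])*(q@q)); return (q*[d['mtx'][0,0],d['mtx'][1,1]]+d['mtx'][:2,2]).round(1)
def crop(f,o,x0,y0,x1,y1,s):
    im=cv2.imread(f'pics/{f}.png')[y0:y1,x0:x1]; cv2.imwrite(f'pics/{o}.png',cv2.resize(im,None,fx=s,fy=s,interpolation=cv2.INTER_CUBIC))
E
python3 - <<'E'
from h import *
crop('top0','t0c',190,170,390,260,4)
d=load('top0'); print(Tcw(d))
print(onz(d,(362,234),.084),onz(d,(358,235),.01))
for uv in [(201,195),(284,200),(283,234),(200,231)]: print(onz(d,uv,.005))
E
```

```text
[[ 0.02885663 -0.99684367  0.07395933  0.4575371 ]
 [-0.99942153 -0.03010504 -0.0158205  -0.00829085]
 [ 0.01799712 -0.07346002 -0.99713576  1.37292965]
 [ 0.          0.          0.          1.        ]]
[ 0.4567 -0.3015  0.084 ] [ 0.4536 -0.3069  0.01  ]
[0.5533 0.1369 0.005 ]
[ 0.5463 -0.0961  0.005 ]
[ 0.4511 -0.0958  0.005 ]
[0.4525 0.136  0.005 ]
```

View pics/t0c.png

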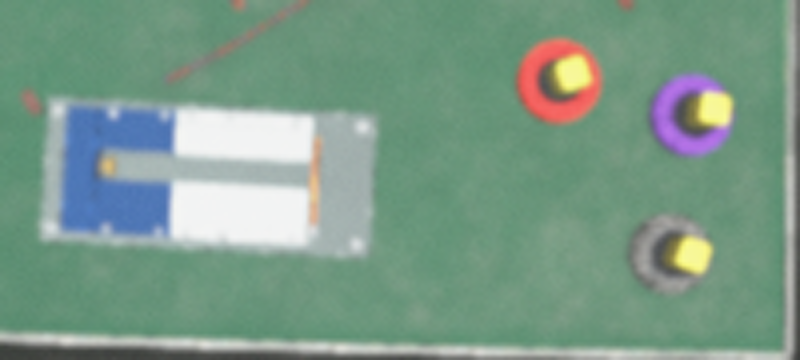

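The crop confirms the grey ring with the yellow head at crop (690,255). The tester measures about 232 x 100 mm, as described, and feeds along +y.

move_arm:
  commands:
    - [[0.8, -0.8, 0], [0, 0, 0], 1]
    - [[0.8, -0.8, 0], [0, 0, 0], 1]
    - [[0.8, -0.8, 0], [0, 0, 0], 1]
    - [[0.8, -0.8, 0], [0, 0, 0], 1]
    - [[0.8, -0.8, 0], [0, 0, 0], 1]
  newtons: 60

```text
clock: 0.65
tcp_pos: [0.3018, 0.396, 0.2501]
orientation: [-0.0, 0.123, 0.992, -0.0]
wrist_force: [1.3, 0.9, 0.2]
finger_gap: 0.0853
```

move_arm:
  commands:
    - [[0.6, -0.9, 0], [0, 0, 0], 1]
    - [[0.6, -0.9, 0], [0, 0, 0], 1]
    - [[0.6, -0.9, 0], [0, 0, 0], 1]
    - [[0.6, -0.9, 0], [0, 0, 0], 1]
    - [[0.6, -0.9, 0], [0, 0, 0], 1]

```text
clock: 1.15
tcp_pos: [0.4216, 0.2158, 0.2502]
orientation: [-0.0, 0.124, 0.992, 0.0]
wrist_force: [0.0, 1.2, -0.6]
finger_gap: 0.0853
```

move_arm:
  commands:
    - [[0, -1, 0], [0, 0, 0], 1]
    - [[0, -1, 0], [0, 0, 0], 1]
    - [[0, -1, 0], [0, 0, 0], 1]
    - [[0, -1, 0], [0, 0, 0], 1]
    - [[0, 0, 0], [0, 0, 0], 1]

```text
clock: 1.65
tcp_pos: [0.421, 0.0537, 0.2502]
orientation: [-0.0, 0.127, 0.992, -0.001]
wrist_force: [0.1, -0.5, 0.5]
finger_gap: 0.0857
```

Run:
```python
from h import *
r,s=snap('wrist','w1'); print(s['tcp_pos'],s['wrist_force'],s['clock'])
T=Tcw(load('w1'));print(T.round(3))
```

```text
[0.42098371 0.05374169 0.25017278] [ 0.11621589 -0.51606347  0.529032  ] 1.65
[[ 0.252  0.932  0.26   0.354]
 [ 0.968 -0.242 -0.07   0.072]
 [-0.002  0.269 -0.963  0.374]
 [ 0.     0.     0.     1.   ]]
```

View pics/w1.png

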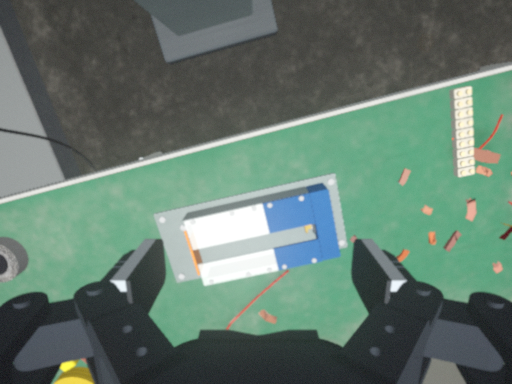

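The wrist view shows the whole tester, at about (155..345, 175..285). The orange flap is at (192,255), and the target core is at the left edge at (8,258). I'll enlarge it.

Run:
```python
from h import *
crop('w1','w1c',145,165,355,295,3.8)
```

```text
(no output)
```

View pics/w1c.png

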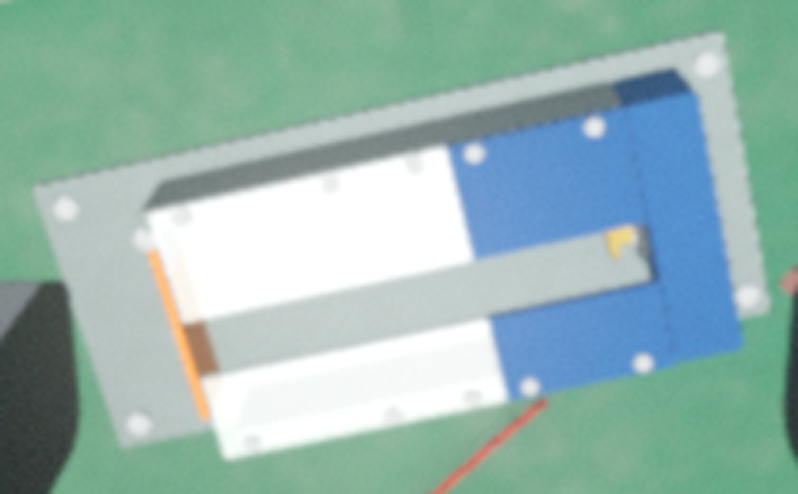

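Run:
```python
from h import *
d=load('w1')
def P(c,z): return onz(d,((c[0]+.5)/3.8+145-.5,(c[1]+.5)/3.8+165-.5),z)
for n,c,z in [('plateFL',(38,186),.005),('plateFR',(122,446),.005),('BL',(722,34),.005),('BR',(768,312),.005),
 ('slotL1',(200,320),.038),('slotL2',(630,230),.038),('slotR1',(210,376),.038),('slotR2',(650,284),.038),
 ('roofFL',(147,209),.038),('roofFR',(228,460),.038),('flapL',(152,253),.033),('flapR',(204,418),.033),('hinge',(142,238),.036),('dashL',(630,110),.038),('dashR',(672,355),.038),('pintip',(605,240),.0255),('pin',(612,255),.0175),('slotendL',(640,228),.038)]:
    print(n,P(c,z))
```

```text
plateFL [ 0.4515 -0.0879  0.005 ]
plateFR [ 0.5503 -0.0922  0.005 ]
BL [0.4575 0.139  0.005 ]
BR [0.5562 0.1361 0.005 ]
slotL1 [ 0.4968 -0.0399  0.038 ]
slotL2 [0.5008 0.0947 0.038 ]
slotR1 [ 0.5159 -0.0427  0.038 ]
slotR2 [0.5197 0.097  0.038 ]
roofFL [ 0.4579 -0.0443  0.038 ]
roofFR [ 0.546  -0.0462  0.038 ]
flapL [ 0.4736 -0.0491  0.033 ]
flapR [ 0.5323 -0.0508  0.033 ]
hinge [ 0.4671 -0.0494  0.036 ]
dashL [0.4639 0.1026 0.038 ]
dashR [0.545  0.0987 0.038 ]
pintip [0.5076 0.0873 0.0255]
pin [0.5168 0.0887 0.0175]
slotendL [0.5009 0.0978 0.038 ]
```

The lane runs from mouth ≈ (0.506,-0.049) along (0.028,1.0), and the plate, slot and roof measurements all agree. Next I'll look at the core.

move_arm:
  commands:
    - [[0, -1, 0], [0, 0, 0], 1]
    - [[0, -1, 0], [0, 0, 0], 1]
    - [[0, -1, 0], [0, 0, 0], 1]
    - [[0, -1, 0], [0, 0, 0], 1]
    - [[0, -1, 0], [0, 0, 0], 1]

```text
clock: 2.2
tcp_pos: [0.4212, -0.1429, 0.2503]
orientation: [0.0, 0.123, 0.992, 0.0]
wrist_force: [0.4, -0.7, 0.7]
finger_gap: 0.0852
```

move_arm:
  commands:
    - [[-0.4, -0.9, 0], [0, 0, 0], 1]
    - [[-0.4, -0.9, 0], [0, 0, 0], 1]
    - [[-0.3, -0.9, 0], [0, 0, 0], 1]
    - [[0, -0.7, 0], [0, 0, 0], 1]
    - [[0, 0, 0], [0, 0, 0], 1]

```text
clock: 2.7
tcp_pos: [0.3777, -0.2808, 0.25]
orientation: [0.0, 0.125, 0.992, -0.0]
wrist_force: [0.6, 0.8, -1.2]
finger_gap: 0.0852
```

Run:
```python
from h import *
r,s=snap('wrist','w2'); print(s['tcp_pos'],s['wrist_force'],s['clock'])
print(proj(load('w2'),[.455,-.305,.062]))
```

```text
[ 0.37765901 -0.28081612  0.24998742] [ 0.62784882  0.79725773 -1.18587213] 2.7
[254.2 245.5]
```

View pics/w2.png

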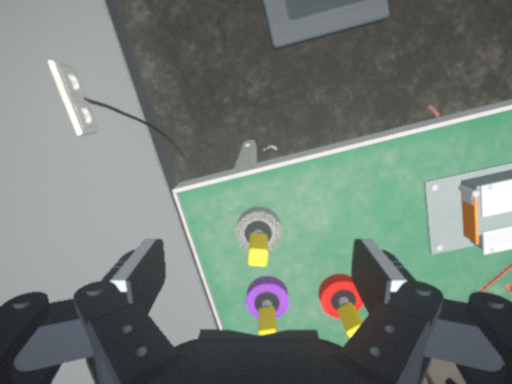

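Run:
```python
from h import *
crop('w2','w2c',225,195,295,285,6.5)
```

```text
(no output)
```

View pics/w2c.png

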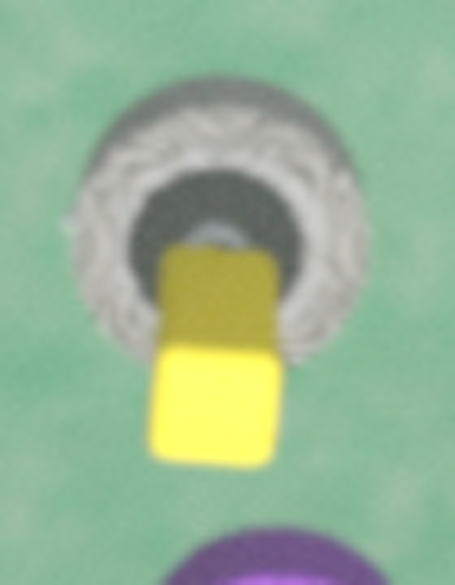

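The crop confirms the grey ring with the yellow head, whose top face centre is near crop (215,407). Now I'll compute its position and yaw.

Run:
```python
from h import *
d=load('w2')
def P(c,z): return onz(d,((c[0]+.5)/6.5+225-.5,(c[1]+.5)/6.5+195-.5),z)
q=[P(c,.084) for c in [(156,346),(283,349),(273,469),(147,463)]]
print(np.array(q),np.mean(q,0))
for i in range(4):
    e=q[(i+1)%4]-q[i]; print(np.linalg.norm(e),np.degrees(np.arctan2(e[1],e[0])))
for c in [(74,235),(370,235),(221,102),(221,368)]: print('ring',P(c,.02))
t=[onz(load('top0'),(190+(x+.5)/4-.5,170+(y+.5)/4-.5),.084) for x,y in [(691,255)]];print(t)
```

```text
[[ 0.4459 -0.3082  0.084 ]
 [ 0.4513 -0.2892  0.084 ]
 [ 0.4711 -0.2957  0.084 ]
 [ 0.4652 -0.3148  0.084 ]] [ 0.458375 -0.301975  0.084   ]
0.019752468200202173 74.13429219722626
0.020839625716408672 -18.17412006546906
0.019990497742677655 -107.16594605944921
0.020397303743387264 161.12090674396592
ring [ 0.4501 -0.3272  0.02  ]
ring [ 0.4638 -0.2736  0.02  ]
ring [ 0.4315 -0.2941  0.02  ]
ring [ 0.4834 -0.3073  0.02  ]
[array([ 0.4584, -0.3025,  0.084 ])]
```

The head centre is (0.458,-0.302). The ring centre and the top camera agree within 2 mm. The handle yaw is 72.5° and the jaws are at 75.8°, so I'll turn by -3.3°.

move_arm:
  commands:
    - [[0.7, -0.2, 0], [0, 0, -0.4], 1]
    - [[0.7, -0.2, 0], [0, 0, 0], 1]
    - [[0.6, -0.13, 0], [0, 0, 0], 1]
    - [[0, 0, -1], [0, 0, 0], 1]
    - [[0, 0, -1], [0, 0, 0], 1]

```text
clock: 3.25
tcp_pos: [0.4595, -0.2984, 0.1703]
orientation: [0.001, 0.15, 0.989, -0.001]
wrist_force: [-0.0, -0.6, -0.3]
finger_gap: 0.0852
```

Run:
```python
from h import *
r,s=snap('wrist','w3'); print(s['tcp_pos'],s['wrist_force'],s['clock'])
print(proj(load('w3'),[.458,-.302,.084]))
```

```text
[ 0.45949589 -0.29838474  0.17031056] [-0.02646862 -0.58307501 -0.29021487] 3.25
[252.5 203.4]
```

View pics/w3.png

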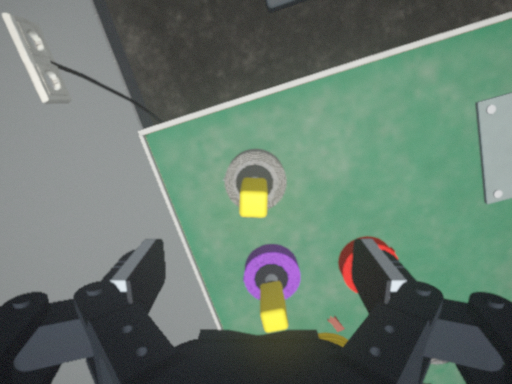

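move_arm:
  commands:
    - [[0, -0.05, -0.8], [0, 0, 0], 1]
    - [[0, 0, 0], [0, 0, 0], 1]

```text
clock: 3.5
tcp_pos: [0.4555, -0.2983, 0.1352]
orientation: [-0.003, 0.15, 0.989, 0.002]
wrist_force: [-0.8, 0.4, 0.5]
finger_gap: 0.0851
```

Run:
```python
from h import *
r,s=snap('wrist','w4'); print(s['tcp_pos'],s['wrist_force'],s['clock'],s['orientation'])
u=proj(load('w4'),[.458,-.302,.084]); print(u)
x,y=map(int,u); crop('w4','w4c',x-50,y-50,x+50,y+50,6)
```

```text
[ 0.45545012 -0.29825197  0.13521144] [-0.77666456  0.43554558  0.52046545] 3.5 [-0.00321148  0.15023956  0.9886417   0.00231129]
[252.9 228.9]
```

View pics/w4c.png

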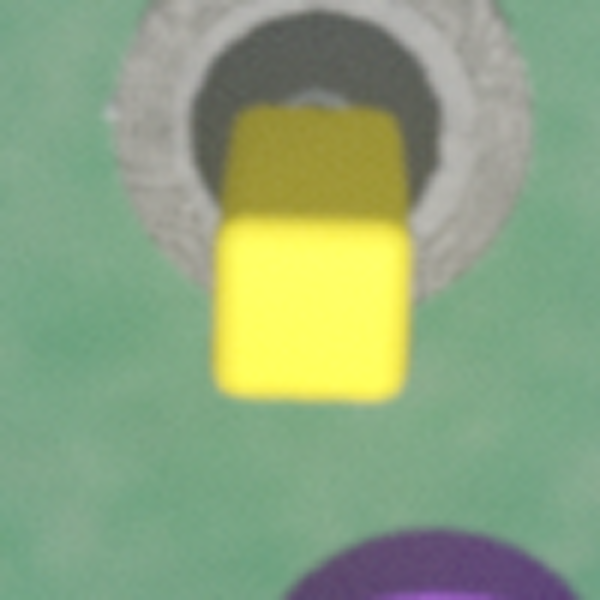

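Run:
```python
from h import *
d=load('w4')
q=[onz(d,((a+.5)/6+202-.5,(b+.5)/6+178-.5),.084) for a,b in [(219,218),(412,220),(406,402),(213,399)]]
print(np.array(q),np.mean(q,0))
for i in range(4):
    e=q[(i+1)%4]-q[i]; print(np.linalg.norm(e),np.degrees(np.arctan2(e[1],e[0])))
```

```text
[[ 0.4463 -0.3075  0.084 ]
 [ 0.4522 -0.2894  0.084 ]
 [ 0.4707 -0.2956  0.084 ]
 [ 0.4646 -0.3141  0.084 ]] [ 0.45845 -0.30165  0.084  ]
0.01903733174580935 71.94574842850471
0.019511278789459196 -18.527810620887376
0.01947973305771926 -108.24892421841446
0.019453791404248206 160.16787014978166
```

move_arm:
  commands:
    - [[0, 0, 0], [0, 0, 0], 1]

```text
clock: 3.65
tcp_pos: [0.4578, -0.3012, 0.14]
orientation: [0.001, 0.151, 0.989, -0.0]
wrist_force: [-0.1, -0.6, 1.1]
finger_gap: 0.0856
```

move_arm:
  commands:
    - [[0, 0, -0.7], [0, 0, 0], 1]
    - [[0, 0, -0.7], [0, 0, 0], 1]
    - [[0, -0.01, -0.45], [0, 0, 0], 1]
    - [[0, 0, 0], [0, 0, 0], 1]
    - [[0, 0, 0], [0, 0, 0], 1]

```text
clock: 4.15
tcp_pos: [0.458, -0.3027, 0.0661]
orientation: [0.001, 0.151, 0.989, -0.0]
wrist_force: [-0.3, 0.1, -0.1]
finger_gap: 0.0853
```

move_arm:
  commands:
    - [[0, 0, 0], [0, 0, 0], -1]
    - [[0, 0, 0], [0, 0, 0], -1]
    - [[0, 0, 0], [0, 0, 0], -1]
    - [[0, 0, 0], [0, 0, 0], -1]
    - [[0, 0, 0], [0, 0, 0], -1]
  newtons: 60

```text
clock: 4.65
tcp_pos: [0.4573, -0.3022, 0.0648]
orientation: [0.0, 0.151, 0.989, -0.0]
wrist_force: [0.6, 1.1, 2.5]
finger_gap: 0.0191
```

move_arm:
  commands:
    - [[0, 0, 0], [0, 0, 0], -1]
    - [[0, 0, 0], [0, 0, 0], -1]
    - [[0, 0, 0], [0, 0, 0], -1]

```text
clock: 4.95
tcp_pos: [0.4573, -0.3022, 0.0648]
orientation: [0.0, 0.151, 0.989, -0.0]
wrist_force: [-0.5, 1.7, 6.1]
finger_gap: 0.0193
```

move_arm:
  commands:
    - [[0, 0, 0.25], [0, 0, 0], -1]
    - [[0, 0, 0.5], [0, 0, 0], -1]
    - [[0, 0, 0.5], [0, 0, 0], -1]
    - [[0, 0, 0], [0, 0, 0], -1]
    - [[0, 0, 0], [0, 0, 0], -1]

```text
clock: 5.45
tcp_pos: [0.457, -0.3022, 0.1141]
orientation: [0.0, 0.151, 0.988, -0.0]
wrist_force: [-0.2, -0.4, -4.1]
finger_gap: 0.0192
```

Run:
```python
from h import *
r,s=snap('wrist','w5'); print(s['tcp_pos'],s['wrist_force'],s['clock'],s['orientation'],s['ft_torque'])
```

```text
[ 0.45698025 -0.30217356  0.11406774] [-0.1770375  -0.39895495 -4.08845104] 5.45 [ 4.55684380e-05  1.51291143e-01  9.88489245e-01 -3.30144257e-05] [0.02221534 0.00557929 0.00016474]
```

View pics/w5.png

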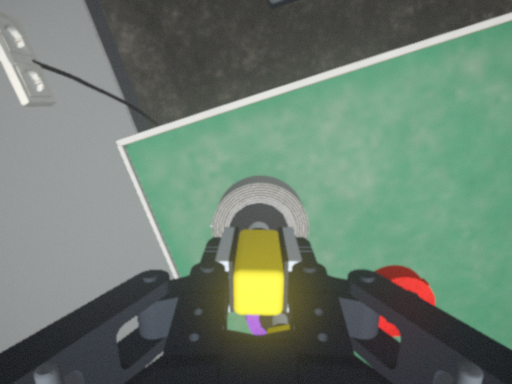

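The core is held, with the handle upright between the pads and the force about right for its weight. Next I carry it towards the mouth.

move_arm:
  commands:
    - [[0.2, 0.7, 0], [0, 0, 0], -1]
    - [[0.2, 0.7, 0], [0, 0, 0], -1]
    - [[0.2, 0.7, 0], [0, 0, 0], -1]
    - [[0.3, 0.7, 0], [0, 0, 0], -1]
    - [[0.27, 0.7, 0], [0, 0, 0], -1]

```text
clock: 6.0
tcp_pos: [0.5031, -0.1606, 0.1127]
orientation: [-0.001, 0.151, 0.988, 0.0]
wrist_force: [-0.1, 0.0, -2.8]
finger_gap: 0.0195
```

move_arm:
  commands:
    - [[0, 0.5, 0], [0, 0, 0], -1]
    - [[0, 0.5, 0], [0, 0, 0], -1]
    - [[0, 0.4, 0], [0, 0, 0], -1]
    - [[0, 0, 0], [0, 0, 0], -1]
    - [[0, 0, 0], [0, 0, 0], -1]

```text
clock: 6.5
tcp_pos: [0.5036, -0.1061, 0.1138]
orientation: [-0.0, 0.151, 0.989, -0.0]
wrist_force: [1.1, -0.6, -3.0]
finger_gap: 0.0192
```

Run:
```python
from h import *
r,s=snap('wrist','w6'); print(s['tcp_pos'],s['wrist_force'],s['clock'],s['orientation'])
snap('top','top6')
crop('top6','t6c',190,150,390,270,4)
```

```text
[ 0.50359175 -0.10605998  0.11378699] [ 1.14668728 -0.56210313 -2.95474162] 6.5 [-3.84516285e-04  1.50956190e-01  9.88540370e-01 -1.32555147e-04]
```

View pics/w6.png

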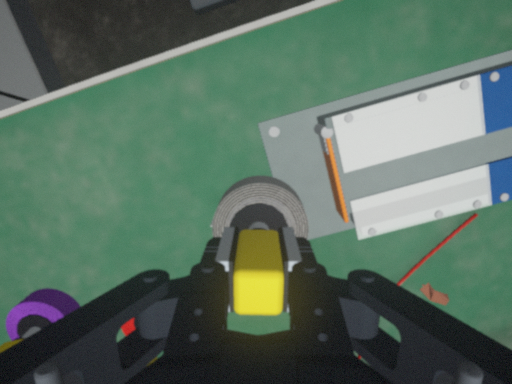

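View pics/t6c.png

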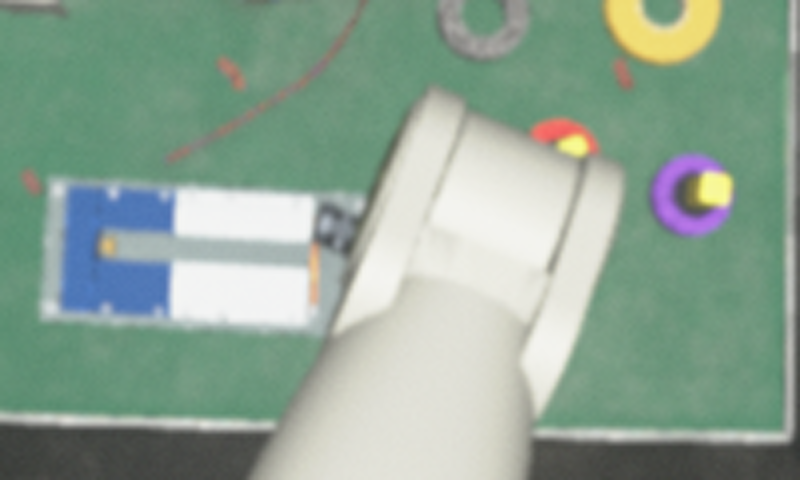

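The core sits in front of the mouth, with the slot visible at (350..512, 130..190). I'll measure the lane and the core in this view together.

Run:
```python
from h import *
crop('w6','w6a',310,60,512,250,3.9); crop('w6','w6b',200,165,320,325,3.7)
```

```text
(no output)
```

View pics/w6a.png

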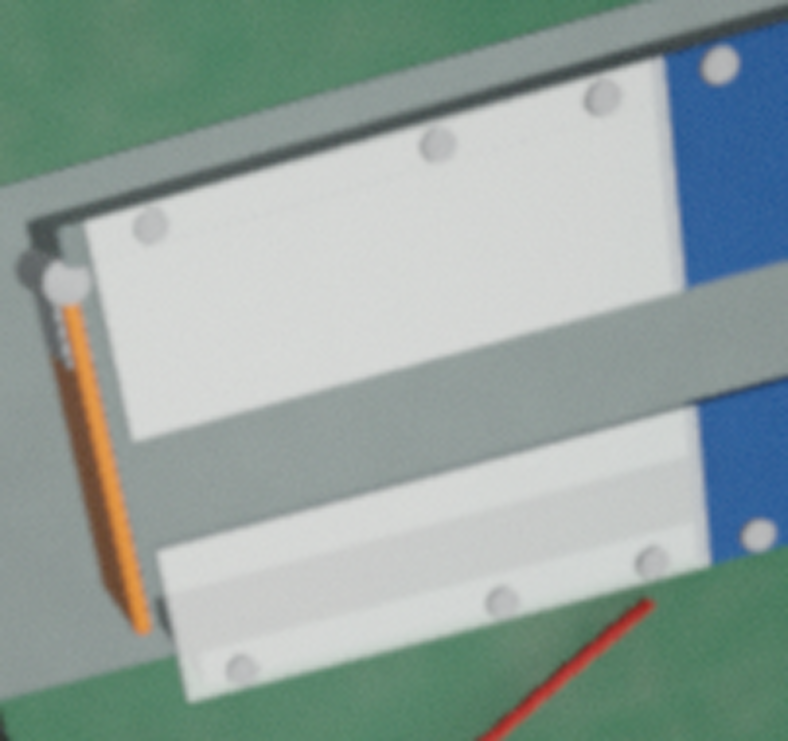

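View pics/w6b.png

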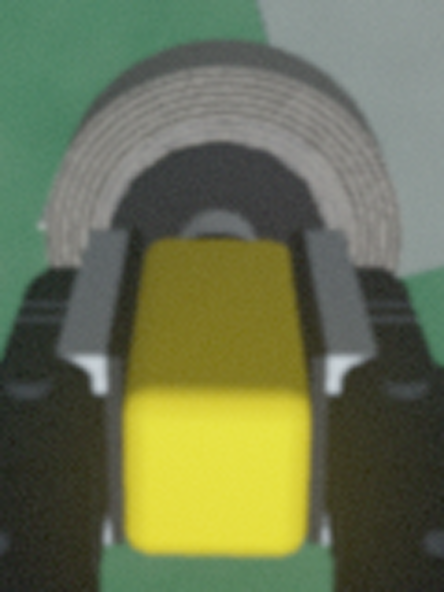

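Run:
```python
from h import *
d=load('w6')
A=lambda c,z: onz(d,((c[0]+.5)/3.9+309.5,(c[1]+.5)/3.9+59.5),z)
B=lambda c,z: onz(d,((c[0]+.5)/3.7+199.5,(c[1]+.5)/3.7+164.5),z)
sl=[A(c,.038) for c in [(134,440),(685,288)]]; sr=[A(c,.038) for c in [(158,550),(695,405)]]
print('slot',sl,sr); 
m1=(sl[0]+sr[0])/2;m2=(sl[1]+sr[1])/2;print('mid',m1,m2,(m2-m1)[0]/(m2-m1)[1])
print('roof corners',A((85,222),.038),A((190,703),.038),'flap',A((75,306),.033),A((145,632),.033),'hinge',A((66,283),.036))
for zu in (.047,.049,.051):
    q=[B(c,zu+.084) for c in [(128,390),(306,390),(309,555),(123,555)]]
    e=[np.linalg.norm(q[(i+1)%4]-q[i]).round(4) for i in range(4)]
    print(zu,'head',np.mean(q,0),e,'ringtop',B((223,66),zu+.02))
# model projection of ring top circle
f=np.array([.976,.0]) 
for cx in (.5035,.5045,.5055):
  c=[cx,-.1060,.069]; a=np.linspace(0,2*np.pi,721)
  p=np.array([proj(d,[c[0]+.028*np.cos(t),c[1]+.028*np.sin(t),.069]) for t in a]); print(cx,'top v',p[:,1].min(),'u',p[:,0].min(),p[:,0].max())
print('obs v',66.5/3.7+164.5,'u',47.5/3.7+199.5,400.5/3.7+199.5)
```

```text
slot [array([ 0.4962, -0.0452,  0.038 ]), array([0.4982, 0.0464, 0.038 ])] [array([ 0.5161, -0.0457,  0.038 ]), array([0.5183, 0.0458, 0.038 ])]
mid [ 0.50615 -0.04545  0.038  ] [0.50825 0.0461  0.038  ] 0.022938285090114592
roof corners [ 0.4593 -0.0445  0.038 ] [ 0.5456 -0.0466  0.038 ] flap [ 0.4725 -0.0484  0.033 ] [ 0.5324 -0.0503  0.033 ] hinge [ 0.468  -0.0494  0.036 ]
0.047 head [ 0.50545  -0.106425  0.131   ] [np.float64(0.0182), np.float64(0.0199), np.float64(0.02), np.float64(0.0198)] ringtop [ 0.4792 -0.0972  0.067 ]
0.049 head [ 0.50415 -0.106    0.133  ] [np.float64(0.0179), np.float64(0.0196), np.float64(0.0196), np.float64(0.0195)] ringtop [ 0.4787 -0.0971  0.069 ]
0.051 head [ 0.502875 -0.105625  0.135   ] [np.float64(0.0176), np.float64(0.0191), np.float64(0.0192), np.float64(0.0191)] ringtop [ 0.4782 -0.097   0.071 ]
0.5035 top v 179.6 u 209.3 306.6
0.5045 top v 181.2 u 209.9 307.1
0.5055 top v 182.9 u 210.5 307.5
obs v 182.47297297297297 u 212.33783783783784 307.7432432432432
```

The core is within about 0.5 mm of the lane line, and slot width 20 mm and head 20 mm check out. Next I move up to the mouth and lower to the floor.

move_arm:
  commands:
    - [[0, 0.3, 0], [0, 0, 0], -1]
    - [[0, 0.2, -0.3], [0, 0, 0], -1]
    - [[0, 0, -0.4], [0, 0, 0], -1]
    - [[0, 0, -0.3], [0, 0, 0], -1]
    - [[0, 0, 0], [0, 0, 0], -1]

```text
clock: 7.1
tcp_pos: [0.502, -0.0853, 0.072]
orientation: [-0.002, 0.151, 0.989, 0.0]
wrist_force: [-0.3, 0.9, -3.5]
finger_gap: 0.0197
```

move_arm:
  commands:
    - [[0, 0, 0], [0, 0, 0], -1]
    - [[0, 0, 0], [0, 0, 0], -1]

```text
clock: 7.3
tcp_pos: [0.5043, -0.0863, 0.0748]
orientation: [0.0, 0.151, 0.988, -0.0]
wrist_force: [-0.1, -0.2, -2.2]
finger_gap: 0.0191
```

move_arm:
  commands:
    - [[0, 0, -0.05], [0, 0, 0], -1]
    - [[0, 0, 0], [0, 0, 0], -1]

```text
clock: 7.5
tcp_pos: [0.5041, -0.0863, 0.0726]
orientation: [0.0, 0.151, 0.988, -0.0]
wrist_force: [-0.2, -0.3, -2.6]
finger_gap: 0.0193
```

move_arm:
  commands:
    - [[0, 0, -0.04], [0, 0, 0], -1]
    - [[0, 0, 0], [0, 0, 0], -1]

```text
clock: 7.7
tcp_pos: [0.5038, -0.0862, 0.0707]
orientation: [0.0, 0.151, 0.988, 0.0]
wrist_force: [0.6, -0.5, -1.5]
finger_gap: 0.0194
```

move_arm:
  commands:
    - [[0, 0, -0.03], [0, 0, 0], -1]
    - [[0, 0, 0], [0, 0, 0], -1]

```text
clock: 7.9
tcp_pos: [0.504, -0.0862, 0.0697]
orientation: [0.0, 0.151, 0.988, 0.0]
wrist_force: [-0.5, -0.4, -1.0]
finger_gap: 0.0194
```

move_arm:
  commands:
    - [[0, 0.15, 0.01], [0, 0, 0], -1]
    - [[0.005, 0.15, 0], [0, 0, 0], -1]
    - [[0.005, 0.15, 0], [0, 0, 0], -1]
    - [[0.005, 0.15, 0], [0, 0, 0], -1]
    - [[0, 0, 0], [0, 0, 0], -1]

```text
clock: 8.4
tcp_pos: [0.5045, -0.0616, 0.0699]
orientation: [0.0, 0.151, 0.989, -0.0]
wrist_force: [-0.7, -3.8, -3.8]
finger_gap: 0.0192
```

move_arm:
  commands:
    - [[0.005, 0.12, 0], [0, 0, 0], -1]
    - [[0.005, 0.12, 0], [0, 0, 0], -1]
    - [[0, 0, 0], [0, 0, 0], -1]

```text
clock: 8.7
tcp_pos: [0.5058, -0.0528, 0.0702]
orientation: [0.001, 0.151, 0.989, -0.0]
wrist_force: [1.7, -4.1, -3.4]
finger_gap: 0.0193
```

Flap resistance is about 4 N, as expected. The flap nudges the core towards the right wall (+x), so I trim that slightly.

move_arm:
  commands:
    - [[-0.015, 0.12, 0], [0, 0, 0], -1]
    - [[0.003, 0.12, 0], [0, 0, 0], -1]
    - [[0.003, 0.12, 0], [0, 0, 0], -1]
    - [[0, 0, 0], [0, 0, 0], -1]

```text
clock: 9.1
tcp_pos: [0.5062, -0.0383, 0.0706]
orientation: [0.002, 0.151, 0.989, 0.0]
wrist_force: [4.8, -2.8, -3.1]
finger_gap: 0.0191
```

move_arm:
  commands:
    - [[0.003, 0.12, 0], [0, 0, 0], -1]
    - [[0.003, 0.12, 0], [0, 0, 0], -1]
    - [[0.003, 0.12, 0], [0, 0, 0], -1]
    - [[0, 0, 0], [0, 0, 0], -1]

```text
clock: 9.5
tcp_pos: [0.5063, -0.0238, 0.0705]
orientation: [0.001, 0.151, 0.989, 0.0]
wrist_force: [3.9, -2.8, -1.8]
finger_gap: 0.0192
```

Run:
```python
from h import *
r,s=snap('wrist','w7'); print(s['tcp_pos'],s['wrist_force'],s['clock'],s['orientation'])
crop('w7','w7c',200,120,400,260,4)
```

```text
[ 0.50625826 -0.02376334  0.07046558] [ 3.92984907 -2.84067876 -1.78201616] 9.5 [1.38497536e-03 1.51036481e-01 9.88527191e-01 2.37803525e-04]
```

View pics/w7c.png

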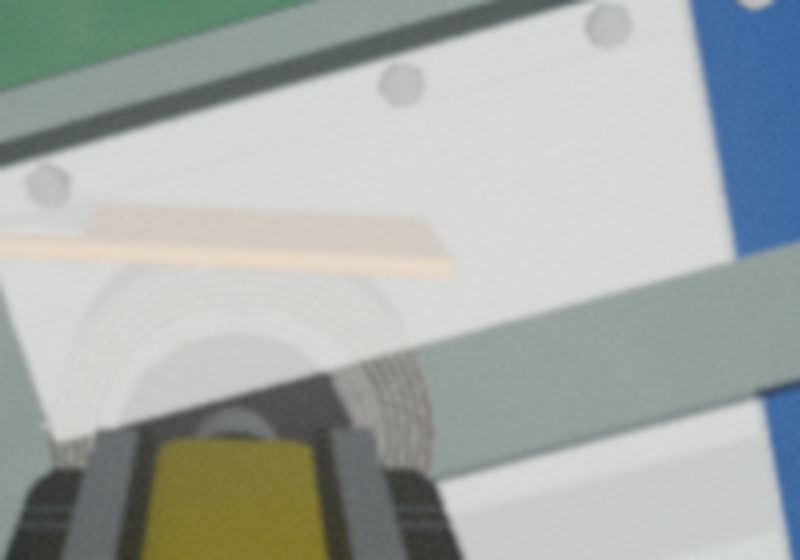

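The core is through the mouth and the flap is swung well open against it, with its tip at crop (450,265). I continue, trimming x.

move_arm:
  commands:
    - [[-0.02, 0.12, -0.01], [0, 0, 0], -1]
    - [[0.003, 0.12, 0], [0, 0, 0], -1]
    - [[0.003, 0.12, 0], [0, 0, 0], -1]
    - [[0.003, 0.12, 0], [0, 0, 0], -1]
    - [[0, 0, 0], [0, 0, 0], -1]

```text
clock: 10.05
tcp_pos: [0.5049, -0.004, 0.0698]
orientation: [0.0, 0.151, 0.989, 0.001]
wrist_force: [2.3, -1.6, -1.0]
finger_gap: 0.0192
```

move_arm:
  commands:
    - [[0.003, 0.12, 0], [0, 0, 0], -1]
    - [[0.003, 0.12, 0], [0, 0, 0], -1]
    - [[0.003, 0.12, 0], [0, 0, 0], -1]
    - [[0.003, 0.12, 0], [0, 0, 0], -1]
    - [[0, 0, 0], [0, 0, 0], -1]

```text
clock: 10.55
tcp_pos: [0.505, 0.0153, 0.0698]
orientation: [0.0, 0.151, 0.989, 0.0]
wrist_force: [3.0, -1.6, 1.3]
finger_gap: 0.019
```

move_arm:
  commands:
    - [[0.02, 0.12, 0.005], [0, 0, 0], -1]
    - [[0.01, 0.12, 0], [0, 0, 0], -1]
    - [[0.003, 0.12, 0], [0, 0, 0], -1]
    - [[0.003, 0.12, 0], [0, 0, 0], -1]
    - [[0, 0, 0], [0, 0, 0], -1]

```text
clock: 11.05
tcp_pos: [0.5061, 0.035, 0.0698]
orientation: [-0.0, 0.151, 0.989, 0.001]
wrist_force: [2.7, -0.8, 2.8]
finger_gap: 0.0199
```

move_arm:
  commands:
    - [[0.0, 0.04, 0], [0, 0, 0], -1]
    - [[0.001, 0.04, 0], [0, 0, 0], -1]
    - [[0, 0, 0], [0, 0, 0], -1]

```text
clock: 11.35
tcp_pos: [0.5059, 0.0369, 0.0697]
orientation: [-0.0, 0.151, 0.988, -0.0]
wrist_force: [-0.3, -4.1, 4.5]
finger_gap: 0.0193
```

Run:
```python
from h import *
r,s=snap('wrist','w8'); print(s['tcp_pos'],s['wrist_force'],s['clock'],s['orientation'])
crop('w8','w8c',150,100,350,250,4)
```

```text
[0.50591006 0.03687448 0.06972615] [-0.28075976 -4.11487213  4.475099  ] 11.35 [-3.62304359e-04  1.51347475e-01  9.88480485e-01 -3.74844746e-04]
```

View pics/w8c.png

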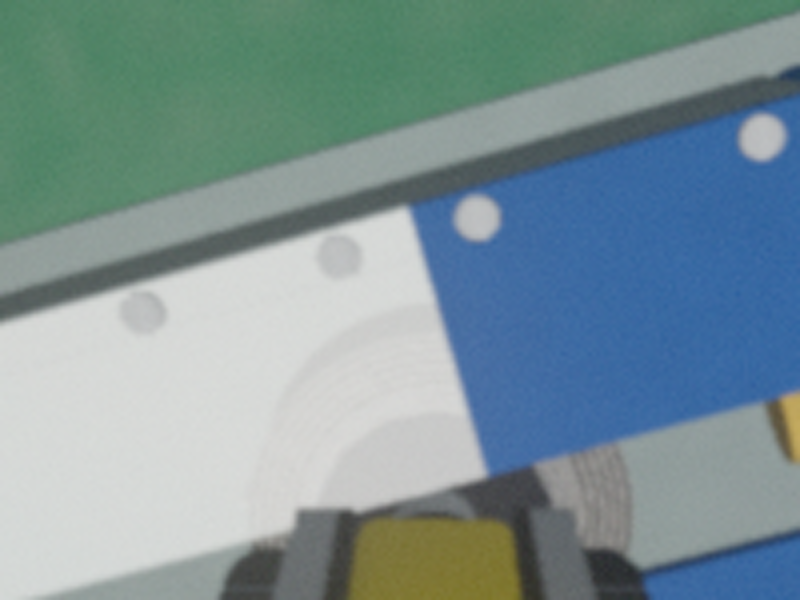

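The flap has already swung clear behind the core. The pin tip (crop 770,425) is about 20 mm ahead of the ring edge (630,490). The core is dragging lightly on the floor, so I ease up by 0.5 mm and approach slowly.

move_arm:
  commands:
    - [[0, 0.1, 0.015], [0, 0, 0], -1]
    - [[0.003, 0.1, 0], [0, 0, 0], -1]
    - [[0.003, 0.1, 0], [0, 0, 0], -1]
    - [[0.003, 0.05, 0], [0, 0, 0], -1]
    - [[0, 0, 0], [0, 0, 0], -1]

```text
clock: 11.9
tcp_pos: [0.5061, 0.052, 0.0699]
orientation: [-0.001, 0.151, 0.989, 0.001]
wrist_force: [0.3, -0.8, -2.8]
finger_gap: 0.019
```

move_arm:
  commands:
    - [[0, 0, 0], [0, 0, 0], -1]
    - [[0, 0, 0], [0, 0, 0], -1]

```text
clock: 12.1
tcp_pos: [0.5064, 0.0513, 0.07]
orientation: [-0.0, 0.151, 0.989, 0.0]
wrist_force: [-0.1, 0.4, -2.8]
finger_gap: 0.019
```

move_arm:
  commands:
    - [[0.001, 0.03, 0], [0, 0, 0], -1]
    - [[0.001, 0.03, 0], [0, 0, 0], -1]
    - [[0, 0, 0], [0, 0, 0], -1]

```text
clock: 12.4
tcp_pos: [0.5068, 0.0536, 0.0703]
orientation: [-0.0, 0.151, 0.989, 0.0]
wrist_force: [0.8, 0.4, -3.5]
finger_gap: 0.0195
```

move_arm:
  commands:
    - [[0.001, 0.03, 0], [0, 0, 0], -1]
    - [[0.001, 0.03, 0], [0, 0, 0], -1]
    - [[0, 0, 0], [0, 0, 0], -1]

```text
clock: 12.7
tcp_pos: [0.5069, 0.056, 0.0703]
orientation: [0.0, 0.151, 0.989, 0.0]
wrist_force: [0.0, 0.5, -2.8]
finger_gap: 0.0191
```

move_arm:
  commands:
    - [[0.001, 0.03, 0], [0, 0, 0], -1]
    - [[0, 0, 0], [0, 0, 0], -1]
    - [[0, 0, 0], [0, 0, 0], -1]

```text
clock: 13.0
tcp_pos: [0.507, 0.0571, 0.0703]
orientation: [0.0, 0.151, 0.989, 0.0]
wrist_force: [0.3, -0.7, -2.6]
finger_gap: 0.0194
```

move_arm:
  commands:
    - [[0, 0.025, 0], [0, 0, 0], -1]
    - [[0, 0, 0], [0, 0, 0], -1]
    - [[0, 0, 0], [0, 0, 0], -1]

```text
clock: 13.3
tcp_pos: [0.5069, 0.0581, 0.0703]
orientation: [0.0, 0.151, 0.988, 0.0]
wrist_force: [-0.9, -0.3, -3.2]
finger_gap: 0.0195
```

move_arm:
  commands:
    - [[0, 0.025, 0], [0, 0, 0], -1]
    - [[0, 0, 0], [0, 0, 0], -1]
    - [[0, 0, 0], [0, 0, 0], -1]

```text
clock: 13.6
tcp_pos: [0.5069, 0.0591, 0.0703]
orientation: [0.0, 0.151, 0.989, 0.0]
wrist_force: [0.2, 0.1, -2.9]
finger_gap: 0.0196
```

move_arm:
  commands:
    - [[0, 0.025, 0], [0, 0, 0], -1]
    - [[0, 0, 0], [0, 0, 0], -1]

```text
clock: 13.8
tcp_pos: [0.5069, 0.0601, 0.0703]
orientation: [0.0, 0.151, 0.988, -0.0]
wrist_force: [-0.2, 0.2, -2.5]
finger_gap: 0.0194
```

move_arm:
  commands:
    - [[0, 0.025, 0], [0, 0, 0], -1]
    - [[0, 0, 0], [0, 0, 0], -1]

```text
clock: 14.0
tcp_pos: [0.507, 0.0607, 0.0704]
orientation: [0.0, 0.151, 0.988, -0.0]
wrist_force: [-0.4, -2.0, -2.2]
finger_gap: 0.0191
```

move_arm:
  commands:
    - [[0, 0.025, 0], [0, 0, 0], -1]
    - [[0, 0, 0], [0, 0, 0], -1]

```text
clock: 14.2
tcp_pos: [0.507, 0.0615, 0.0704]
orientation: [0.0, 0.151, 0.988, -0.001]
wrist_force: [0.6, -4.3, -2.7]
finger_gap: 0.0193
```

Contact with the pin came at y ≈ 0.060 (centre about 109 mm past the mouth, within 91–111), and the force is rising as the spring predicts.

move_arm:
  commands:
    - [[0, 0.025, 0], [0, 0, 0], -1]
    - [[0, 0, 0], [0, 0, 0], -1]

```text
clock: 14.4
tcp_pos: [0.507, 0.0622, 0.0704]
orientation: [0.0, 0.152, 0.988, -0.001]
wrist_force: [0.3, -7.2, -2.5]
finger_gap: 0.0192
```

move_arm:
  commands:
    - [[0, 0.025, 0], [0, 0, 0], -1]
    - [[0, 0, 0], [0, 0, 0], -1]

```text
clock: 14.6
tcp_pos: [0.507, 0.0627, 0.0705]
orientation: [0.0, 0.152, 0.988, -0.002]
wrist_force: [-0.9, -7.7, -1.8]
finger_gap: 0.0194
```

move_arm:
  commands:
    - [[0, 0.01, 0], [0, 0, 0], -1]
    - [[0, 0, 0], [0, 0, 0], -1]
    - [[0, 0, 0], [0, 0, 0], -1]
    - [[0, 0, 0], [0, 0, 0], -1]
    - [[0, 0, 0], [0, 0, 0], -1]

```text
clock: 15.1
tcp_pos: [0.507, 0.0629, 0.0705]
orientation: [0.0, 0.152, 0.988, -0.002]
wrist_force: [-0.7, -8.5, -1.9]
finger_gap: 0.0192
```

move_arm:
  commands:
    - [[0, 0, 0], [0, 0, 0], -1]
    - [[0, 0, 0], [0, 0, 0], -1]
    - [[0, 0, 0], [0, 0, 0], -1]
    - [[0, 0, 0], [0, 0, 0], -1]
    - [[0, 0, 0], [0, 0, 0], -1]

```text
clock: 15.6
tcp_pos: [0.5071, 0.0629, 0.0705]
orientation: [0.0, 0.152, 0.988, -0.002]
wrist_force: [0.0, -8.9, -1.0]
finger_gap: 0.0193
```

The press held at about 9 N for over 1 s. Now I ease back, set the core down and release.

move_arm:
  commands:
    - [[0, -0.04, 0], [0, 0, 0], -1]
    - [[0, -0.04, 0], [0, 0, 0], -1]
    - [[0, -0.04, 0], [0, 0, 0], -1]
    - [[0, -0.04, 0], [0, 0, 0], -1]
    - [[0, 0, 0], [0, 0, 0], -1]

```text
clock: 16.1
tcp_pos: [0.5069, 0.0585, 0.0702]
orientation: [-0.0, 0.151, 0.989, 0.001]
wrist_force: [1.4, 0.3, -3.1]
finger_gap: 0.0194
```

move_arm:
  commands:
    - [[0, 0, -0.02], [0, 0, 0], -1]
    - [[0, 0, 0], [0, 0, 0], -1]

```text
clock: 16.3
tcp_pos: [0.507, 0.0585, 0.0698]
orientation: [0.0, 0.151, 0.989, 0.0]
wrist_force: [-0.6, 1.2, 0.4]
finger_gap: 0.0196
```

move_arm:
  commands:
    - [[0, 0, 0], [0, 0, 0], -0.45]
    - [[0, 0, 0], [0, 0, 0], -0.4]
    - [[0, 0, 0], [0, 0, 0], 0]
    - [[0, 0, 0], [0, 0, 0], 0]
    - [[0, 0, 0], [0, 0, 0], 0]

```text
clock: 16.8
tcp_pos: [0.507, 0.058, 0.0696]
orientation: [0.0, 0.151, 0.988, 0.0]
wrist_force: [0.4, -0.4, -0.3]
finger_gap: 0.0427
```

move_arm:
  commands:
    - [[0, 0, 0.1], [0, 0, 0], 0]
    - [[0, 0, 0.5], [0, 0, 0], 0]
    - [[0, 0, 0.8], [0, 0, 0], 0]
    - [[0, 0, 0.8], [0, 0, 0], 0]
    - [[0, 0, 0.8], [0, 0, 0], 0]

```text
clock: 17.3
tcp_pos: [0.5067, 0.0581, 0.191]
orientation: [-0.0, 0.151, 0.988, 0.0]
wrist_force: [1.1, -0.1, -0.2]
finger_gap: 0.0425
```

move_arm:
  commands:
    - [[0, 0, 0.8], [0, 0, 0], 0]
    - [[-0.8, 0, 0.5], [0, 0, 0], 0]
    - [[-1, 0, 0], [0, 0, 0], 0]
    - [[0, 0, 0], [0, 0, 0], 0]
    - [[0, 0, 0], [0, 0, 0], 0]

```text
clock: 17.8
tcp_pos: [0.4345, 0.0581, 0.2421]
orientation: [0.001, 0.151, 0.989, 0.0]
wrist_force: [0.2, -0.4, -0.2]
finger_gap: 0.0428
```

Run:
```python
from h import *
r,s=snap('wrist','w9'); print(s['tcp_pos'],s['wrist_force'],s['clock'],s['finger_gap'])
u=proj(load('w9'),[.507,.0,.03]); x,y=map(int,u); print(x,y)
r,s=snap('top','top9'); crop('top9','t9c',190,130,390,260,4)
```

```text
[0.43447161 0.05813078 0.24212911] [ 0.15222193 -0.42036049 -0.21641261] 17.8 0.04281071202750335
229 240
```

View pics/w9.png

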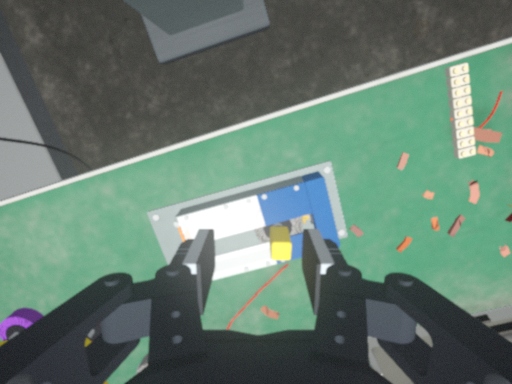

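View pics/t9c.png

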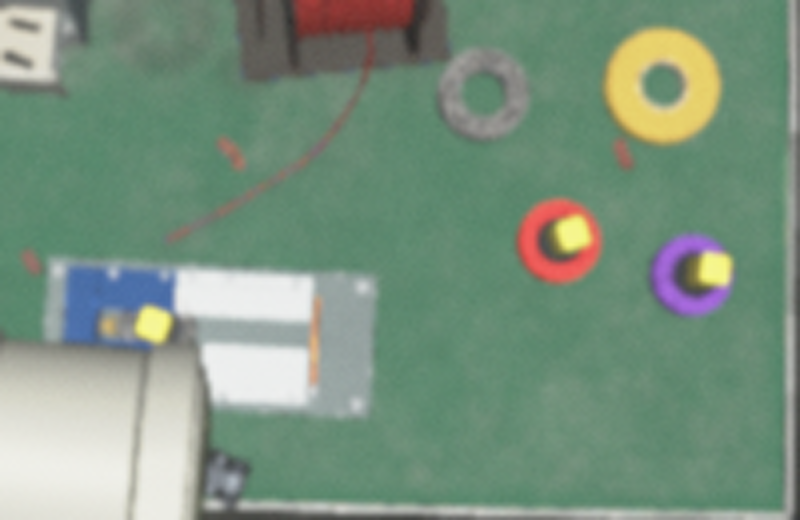

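The flap shows as the same shut orange line at (315,340) as at the start. The core is in the blue section next to the pin, and the bystanders look unmoved. Last, I check the core position.

Run:
```python
from h import *
d=load('top9'); print('top',onz(d,(190+153.5/4-.5,130+324.5/4-.5),.089))
crop('w9','w9c',140,160,350,290,3.8)
print('wrist pred for head top at (.508,.058,.089):',proj(load('w9'),[.508,.058,.089]))
a=cv2.imread('pics/top0.png').astype(int);b=cv2.imread('pics/top9.png').astype(int)
D=(abs(a-b).max(2)>60).astype(np.uint8); n,l,st,c=cv2.connectedComponentsWithStats(D); print([list(x) for x in st[1:] if x[4]>12])
```

```text
top [0.5085 0.0558 0.089 ]
wrist pred for head top at (.508,.058,.089): [280.6 251.1]
[[np.int32(205), np.int32(206), np.int32(38), np.int32(26), np.int32(478)], [np.int32(169), np.int32(215), np.int32(71), np.int32(40), np.int32(1922)], [np.int32(358), np.int32(226), np.int32(10), np.int32(13), np.int32(85)], [np.int32(152), np.int32(254), np.int32(87), np.int32(130), np.int32(7216)], [np.int32(245), np.int32(254), np.int32(5), np.int32(4), np.int32(13)], [np.int32(225), np.int32(340), np.int32(10), np.int32(17), np.int32(142)], [np.int32(224), np.int32(357), np.int32(11), np.int32(15), np.int32(81)], [np.int32(12), np.int32(366), np.int32(12), np.int32(8), np.int32(45)], [np.int32(148), np.int32(373), np.int32(3), np.int32(11), np.int32(20)], [np.int32(212), np.int32(378), np.int32(15), np.int32(6), np.int32(48)]]
```

View pics/w9c.png

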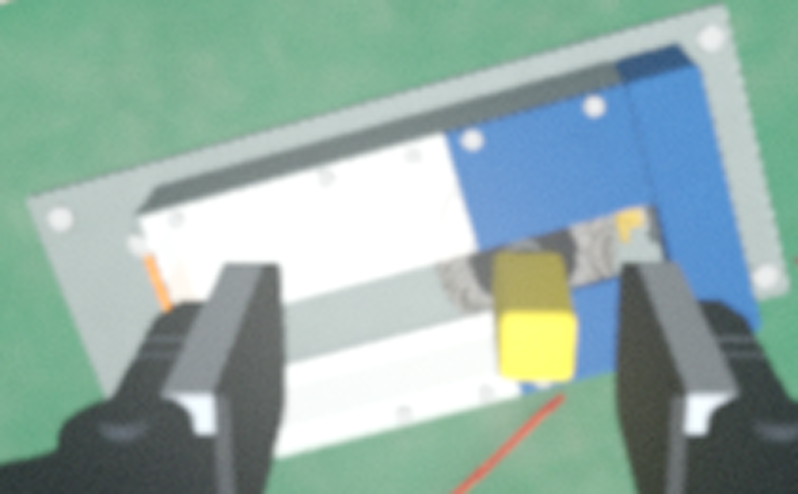

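The core is at about 106 mm past the mouth and flat, the flap is shut, and only the core and the arm differ from the first top picture. I'm handing in.

```bash
python3 -c "
from workcell import job; print(job.hand_in())"
```

```text
the job is handed in; nothing more can be done
None
```

The core is at the back of the tester lane with the flap shut behind it. The job was handed in at about 18 s of the 54 s allowed; no verdict was reported.

- **Feeding:** I gripped the grey core by its handle and slid it through the mouth, and a wrist picture showed the core itself holding the flap wide open. Wrist forces stayed below about 6 N in every reading I took on the way in.
- **Pressing:** It met the pin with its centre about 109 mm past the mouth, within the expected 91–111 mm. I held it at 8.5–8.9 N for about 1 s. I then backed off about 4 mm, lowered it to the floor and let go.
- **Final position:** The top camera put the core's centre about 105 mm past the mouth, and the wrist view agreed to about 2 mm. The handle looked upright and the gripper was clear of everything.
- **Flap and bystanders:** The flap line was back where it was at the start. Comparing the first and last top pictures showed changes only at the core and the arm. That means the bare core, tape and the red and purple look-alikes stayed put. The arm was close to the strip's spot in the last top picture, so I judged the strip from the wrist view, where it looked undisturbed.

No check failed. The flap angle and the core's tilt were judged from pictures only, not measured.

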